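Pack the trim tight in the holding jig

ROBOT

A 7-joint arm with a two-finger parallel gripper is mounted at the origin on a cart in front of the work surface, level with it; the furniture and walls round the work are solid. World frame = base frame: x ahead of the robot, y to its left, z up, the work surface at z = 0. Lengths are in mm, angles in rad, forces in N, time in s.
With the tool pointing down it reaches from about 425 to 825 mm from the base axis. Payload 3.6 kg.
Tool frame: the origin (TCP) lies on the centre line of the jaws, within the pads' length; the fingertips stand 8 mm ahead of it and the grasp point (between the pads) lies 11 mm behind it; z points along the fingers, y is the line along which they close (so a half turn about z gives the same grasp; the last joint's range is limited). The gripper opens to 85 mm and grips with 20 to 120 N. Pads are 22 mm wide; open, the fingers measure 114 mm over their backs; the gripper's body (76 mm by 85 mm) begins 54 mm behind the grasp point. The pads swing forward as they close: fully open they stand 13 mm farther back than shut.
Start: joints at [-1.308, 0.615, -0.013, 1.423, 0.008, 1.103, -0.04], TCP at [185.712, 622.876, 239.297] pointing down, gripper open.
Joint ranges: [-3.12, 3.12], [-0.3, 2.06], [-1.34, 1.32], [0.26, 2.42], [-1.36, 4.5], [0.01, 1.98], [-2.84, 2.84]. Speed limits (rad/s): [2.79, 2.79, 3.14, 3.14, 3.14, 3.14, 3.14].

INTERFACE

Orientations are given as [roll, pitch, yaw] about the fixed x, y, z axes, in that order (R = Rz(yaw) Ry(pitch) Rx(roll)).
In Python, from bench import r gives the robot as it stands.
- The arm moves only by the tool send_rows, never from a script. Its argument "targets" is a list of rows, each a list of 3 entries, a list of its own where there are three numbers: the shift along the tool's x, y, z normalised to -1 to 1, where 1 is 10 cm, then the turn, a rotation vector about the tool's x, y, z normalised to -1 to 1, where 1 is pi rad, then the opening, from 0 (shut) to 1 (fully open). In form: [[[tx, ty, tz], [wx, wy, wz], gripper], ...]. A call has 1 to 12 rows; each row shifts and turns the commanded pose from where the row before left it, along the tool's axes as they then stand; what a row does not reach is not made up. A row lasts 1/10 s, in which the tool goes at most 50 mm and 8.59 degrees, less where a joint would pass 70% of its speed; a pose out of reach is approached as far as the arm can. A call with a number of a shift or a turn outside -1 to 1 is refused whole. A call with a gripper value outside its range is refused whole. The fingers move at their own pace and stop on an object; "newtons" is the grip in N (left out, the last holds). Time passes only in rows, so rows that do not move let the fingers close. It gives the time, the measured TCP pose, the force, the opening and the grip force at its end, in the units of the state.
- r.state(): the state, without advancing time (a new reading comes with each control period).
- r.camera(name): name is "scene" or "top"; returns (picture, depth): 400x640x3 uint8, blue, green, red; 400x640 float32, mm along the optical axis (not along the pixel's ray), 0 where there is no reading.
- r.get_calibration(name): a dict with "mtx" (3x3 intrinsics, pixels), "pose" (4x4, takes a point from camera to world coordinates). Camera axes: x right, y down, z forward; pixel columns grow to the right and rows downward; lengths in mm; the calibration is good to about 2 mm. A picture is of the moment at which its call begins. get_calibration takes no time and is no camera call.
- r.finish_job(): hands the job in; it is judged then, once.
The state is a dict: "t": time; "qpos": joint angles; "qd": joint speeds; "effort": joint torques, N m; "eef_pos": TCP position; "tool_rot": TCP orientation; "ft_force": force on the tool from outside, world axes, zero at the start; "wrist_torque": the same for the moment, N m; "grip_width": finger opening in mm; "gripper_force": force on a finger pad.
Only numpy, scipy, OpenCV 4.12 (cv2) and the standard library are available. Lean on these libraries where they do the work, as an engineer would, in place of code of your own. Each camera call takes 0.05 s, during which the arm holds its last target. There are 200 camera calls.

TASK

The length of trim lies loose in the holding jig. Find by trial which of the three spacers from the rack fits snugly in the gap between the trim and the sprung jaw, so that the jaw is pushed back and nips trim and spacer tight, and leave that one pushed gently home with both ears down on the two posts; never force one that is too thick. Hang every spacer you do not use back in the rack, and leave the other things alone.

Things in the scene. Friction and masses are not known exactly. Their poses are not given: they have to be found in the camera images.
- jig: Fixed plywood holding jig; base 160 mm (x) by 116 mm. Origin on the worktop below the middle of the trim's gap-side face. Toward +y: trim on a ledge (top z = 28 mm), then the fence (inner face y = 20.5, top z = 46 mm), against which the trim stops when pushed. Toward -y: the gap, then the jaw. A spacer goes in from above at x = 0, its x and y axes along the jig's.
- jig_gap (a point): Point on the jig at x = 0, y = 0, z = 42 mm: mouth of the gap, at its trim side; the gap runs from here toward -y. Its width at rest differs each time, anywhere from 6 to 17 mm, and is not told. The jaw there (32 mm wide in x, face z = 24 to 46 mm, above it a lead-in leaning back 3.5 mm up to z = 55) yields on springs up to 5 mm toward -y, at 2.6 to 3.6 N, then stops hard.
- jig_post_a (a point): Centre of the flat top (11 x 23 mm) of the aluminium post on the jig's -x side of the gap; its twin is 55 mm further along +x. Tops at z = 58 mm. A spacer is home when an ear rests on each post, its foot then 8 mm above the worktop.
- jig_post_b (a point): Centre of the other post's top. How fits feel: the right spacer is 0.3 to 5 mm thicker than the gap at rest; it goes home against 3 to 12 N of push. A thinner one drops in loose, with play along y; a thicker one stops with its ears 10 mm or more above the posts. If two would be nipped, either will do.
- trim: Loose angle-profile trim offcut, 160 x 20 x 14 mm, 70 g, behaving as a solid bar; lies along the jig's x. Origin: centre of its underside, x along its length. Its gap-side face is 10 mm from its origin, toward the jig's -y; its top is 14 mm up (z = 42 mm).
- rack: Fixed wooden rack, 208 x 48 mm. Origin: centre of its underside. Three open pockets along x, centred at x = -70, 0, 70 mm, each 44 mm (x) by 30 mm (y), right through. A spacer hangs with its ears on the crosswalls either side of a pocket (tops z = 58 mm; the long sides are only 50 mm high), foot at z = 8 mm, axes along the rack's. Neighbouring ears are 10 mm apart.
- spacer_thin: Thin spacer: grey plastic T-shaped plate, 10 mm thick (y). Blade 34 mm wide (x), 50 mm long from foot (z=0) to ears; both faces taper over the lowest 15 mm, to 3 mm at the foot. Head z = 50 to 80 mm, 60 mm wide (x): grip it across y. Origin: foot centre, z up. Mass 40 to 90 g. The three differ only in thickness and hang in the rack in any order.
- spacer_mid: Middle spacer: grey plastic T-shaped plate, 14 mm thick (y). Blade 34 mm wide (x), 50 mm long from foot (z=0) to ears; both faces taper over the lowest 15 mm, to 6 mm at the foot. Head z = 50 to 80 mm, 60 mm wide (x): grip it across y. Origin: foot centre, z up. Mass 40 to 90 g. The three differ only in thickness and hang in the rack in any order.
- spacer_thick: Thick spacer: grey plastic T-shaped plate, 18 mm thick (y). Blade 34 mm wide (x), 50 mm long from foot (z=0) to ears; both faces taper over the lowest 15 mm, to 10 mm at the foot. Head z = 50 to 80 mm, 60 mm wide (x): grip it across y. Origin: foot centre, z up. Mass 40 to 90 g. The three differ only in thickness and hang in the rack in any order.
- mill: Bystander: upright pepper mill, 44 mm across, 90 mm high. Origin: centre of its underside.
- hinge: Bystander: steel cup hinge, 35 x 106 x 14 mm. Origin: centre of its underside.
- tap_knob: Bystander: round dark tap knob, 29 mm across, 18 mm high. Origin: centre of its underside.
Mind the look-alikes: they are no part of the job. Leave any red look-alike of the spacer_mid alone.

How it is judged (in metres and radians):
At the end, for the whole second after the job is handed in: One spacer is home in the gap, ears on the posts (foot 5 to 10.5 mm up, within 9 mm of the middle along x, upright within 0.1 rad), pressing on the trim with over 1.5 N; trim on its ledge, along the fence; the other two hang in the rack (foot 4 to 12.5 mm up); all at rest (((z of spacer_thin in the frame of jig between 0.005 and 0.0105 m and x of spacer_thin in the frame of jig between -0.009 and 0.009 m and y of spacer_thin in the frame of jig between -0.02 and 0.002 m and angle between spacer_thin's own z axis and vertical below 0.1 rad and contact force between spacer_thin and trim above 1.5 N and z of spacer_mid in the frame of rack between 0.004 and 0.0125 m and x of spacer_mid in the frame of rack between -0.08 and 0.08 m and y of spacer_mid in the frame of rack between -0.013 and 0.013 m and angle between each of spacer_mid, spacer_thick's own z axis and vertical below 0.2 rad and z of spacer_thick in the frame of rack between 0.004 and 0.0125 m and x of spacer_thick in the frame of rack between -0.08 and 0.08 m and y of spacer_thick in the frame of rack between -0.013 and 0.013 m) or (z of spacer_mid in the frame of jig between 0.005 and 0.0105 m and x of spacer_mid in the frame of jig between -0.009 and 0.009 m and y of spacer_mid in the frame of jig between -0.02 and 0.002 m and angle between spacer_mid's own z axis and vertical below 0.1 rad and contact force between spacer_mid and trim above 1.5 N and z of spacer_thin in the frame of rack between 0.004 and 0.0125 m and x of spacer_thin in the frame of rack between -0.08 and 0.08 m and y of spacer_thin in the frame of rack between -0.013 and 0.013 m and angle between each of spacer_thin, spacer_thick's own z axis and vertical below 0.2 rad and z of spacer_thick in the frame of rack between 0.004 and 0.0125 m and x of spacer_thick in the frame of rack between -0.08 and 0.08 m and y of spacer_thick in the frame of rack between -0.013 and 0.013 m) or (z of spacer_thick in the frame of jig between 0.005 and 0.0105 m and x of spacer_thick in the frame of jig between -0.009 and 0.009 m and y of spacer_thick in the frame of jig between -0.02 and 0.002 m and angle between spacer_thick's own z axis and vertical below 0.1 rad and contact force between spacer_thick and trim above 1.5 N and z of spacer_thin in the frame of rack between 0.004 and 0.0125 m and x of spacer_thin in the frame of rack between -0.08 and 0.08 m and y of spacer_thin in the frame of rack between -0.013 and 0.013 m and angle between each of spacer_thin, spacer_mid's own z axis and vertical below 0.2 rad and z of spacer_mid in the frame of rack between 0.004 and 0.0125 m and x of spacer_mid in the frame of rack between -0.08 and 0.08 m and y of spacer_mid in the frame of rack between -0.013 and 0.013 m)) and z of trim in the frame of jig between 0.025 and 0.031 m and angle between the x axis of trim and the x axis of jig, either way round below 0.06 rad and linear speed of each of spacer_thin, spacer_mid, spacer_thick below 0.02 m/s); the robot touches nothing.
It fails at once if a spacer is forced: more than 50 N between it and the jig or the trim (contact force between any of spacer_thin, spacer_mid, spacer_thick and jig above 50 N or contact force between any of spacer_thin, spacer_mid, spacer_thick and trim above 50 N).
It fails at once if the trim is lifted out of the jig (z of trim in the frame of jig above 0.045 m).
It fails at once if the mill, hinge or tap knob is moved over 2 cm (distance of any of mill, hinge, tap_knob from where it was at the start of the episode above 0.02 m).
It also fails if it takes over 72 s, if anything falls off the work surface, if the arm or the gripper's body presses on something with over 40 N, if the wrist force passes 120 N, or if a joint passes its speed limit or range.

## Working session

There is one attempt and no reset: what is moved stays moved. The work goes in short steps, Python scripts to look and compute and a tool call to move; the robot and the scene stay as the last step left them, time stands still between calls to the robot, and variables do not carry over. Pictures are saved under pics/ and viewed, at most 10 in all, crops included, and the job is handed in when it is done.

Besides the shell and the picture viewer there is one more tool, called after "Emit:" as name([rows], argument=value, ...), one row to a line, values as JSON. send_rows: Moves the arm, as the interface text tells. Its arguments: {"type":"object","properties":{"targets":{"type":"array"},"newtons":{"type":"number"}},"required":["targets"]}

```bash
mkdir -p pics; ls
python3 - <<'E'
from bench import r
import cv2,numpy as np
for n in ("scene","top"):
    p,d=r.camera(n); cv2.imwrite(f"pics/{n}0.png",p); np.save(f"pics/{n}0.npy",d)
    c=r.get_calibration(n); print(n,np.round(c["mtx"],1).tolist(),np.round(c["pose"],3).tolist())
s=r.state(); print(s["t"],s["eef_pos"],s["tool_rot"],s["grip_width"],s["ft_force"])
E
```

```text
pics
scene [[516.7, 0.0, 324.0], [0.0, 516.7, 197.9], [0.0, 0.0, 1.0]] [[-0.553, -0.322, 0.768, -494.659], [-0.833, 0.19, -0.52, 502.085], [0.022, -0.927, -0.373, 596.232], [0.0, 0.0, 0.0, 1.0]]
top [[425.7, 0.0, 320.5], [0.0, 425.7, 199.8], [0.0, 0.0, 1.0]] [[-0.025, -0.998, 0.06, 491.299], [-1.0, 0.025, 0.007, -213.224], [-0.008, -0.06, -0.998, 1262.672], [0.0, 0.0, 0.0, 1.0]]
0.1 [185.53775352 622.24288767 238.23269298] [-3.13921017e+00  2.11730389e-07  2.85181218e+00] 85.1470838178842 [ 0.12965801 -1.09637415 -0.33708178]
```

View pics/top0.png

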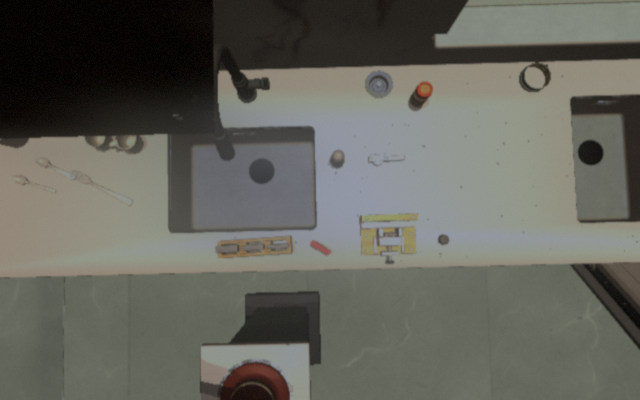

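View pics/scene0.png

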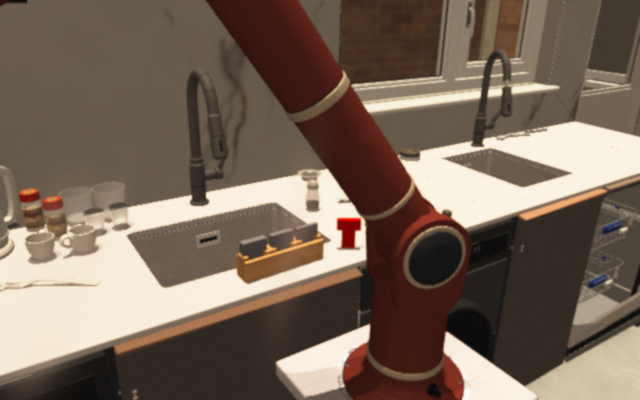

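The top view shows the jig around (388,236), with the fence at row 217 and the jaw below it. The rack is around (254,246) with three spacers. The red look-alike is at (320,248), the tap knob at (443,239), the hinge at (385,158) and the mill at (337,157). In the scene view the arm hides the jig. Next I'll enlarge the rack and jig and take heights there.

```bash
cat > h.py <<'E'
import numpy as np,cv2
from bench import r
def cloud(d,n="top"):
    c=r.get_calibration(n);K=c["mtx"];T=c["pose"]
    v,u=np.mgrid[:400,:640]; P=np.stack([(u-K[0,2])/K[0,0]*d,(v-K[1,2])/K[1,1]*d,d],-1)
    return P@T[:3,:3].T+T[:3,3]
def px2w(u,v,z,n="top"):
    c=r.get_calibration(n);K=c["mtx"];T=c["pose"]
    a=T[:3,:3]@np.array([(u-K[0,2])/K[0,0],(v-K[1,2])/K[1,1],1]);o=T[:3,3]
    return o+a*(z-o[2])/a[2]
def w2px(p,n="top"):
    c=r.get_calibration(n);K=c["mtx"];T=c["pose"]
    q=K@(T[:3,:3].T@(np.asarray(p,float)-T[:3,3]));return q[:2]/q[2]
E
python3 - <<'E'
from h import *
d=np.load("pics/top0.npy");p=cv2.imread("pics/top0.png");W=cloud(d)
a=cv2.resize(p[228:264,210:300],None,fx=8,fy=8,interpolation=cv2.INTER_CUBIC)
b=cv2.resize(p[208:266,350:450],None,fx=7,fy=7,interpolation=cv2.INTER_CUBIC)
cv2.imwrite("pics/c.png",np.vstack([np.pad(x,((0,0),(0,720-x.shape[1]),(0,0))) for x in (a[:190+98],b[:310*2//2+0])])[:600])
np.set_printoptions(linewidth=250)
print("jig z");print(W[210:262:1,360:420:3,2].round().astype(int))
print("rack z");print(W[232:262:1,212:298:4,2].round().astype(int))
E
```

```text
jig z
[[1263   -4    3 ...    3   -1    2]
 [   3    1    4 ...    0   -3   -2]
 [   5   -1    3 ...   -3    2    6]
 ...
 [  -1   -3    0 ...   -2   -5   -4]
 [  -2    0    0 ...   -5   -6    1]
 [  -2   -2    1 ...   -1    1    3]]
rack z
[[  -2    0    3   -1    0    1   -3    1    2    0    4    3   -2   -3    3   -2   -3    1   -5    0    6   -2]
 [   0    1   -3    1   -1    2    3    2   -5   -1   -5   -2   -2    1    1   -1    4    2   -2   -1    0    0]
 [  -1    0   -1   -4    2    1    0    0    2    0    1    3    2    1   -1   -3    1    0    2    2    2    3]
 [   3   -5 1263    1    3    2   -1    0    1    3   -1   -1    0   -2    2    0    0    0    4   -2    5   -4]
 [   1    2    3   -1   -2    3   -2   -2    5   -3    1    0    1    3    4    1    2   38   50   47   -2    2]
 [   0    1    0   -1   -2    2    0   -2   -1   -1   -1   -2    1    6   51   49   51   50   52   55   -1    2]
 [  -1    3   -3   -2   -2    0    3    0    2    3   32   46   46   49   49   54   55   46   49   51   -1    3]
 [  -3   -2   -1   -2    0   -4    5   51   47   45   50   48   46  
[... 1831 characters left out ...]
    1   -3   -1    3]
 [   3   -1   47   52   54   53   53    2    4    2    3   -3   -1    0    0    3   -4   -3   -2    4    2    2]
 [  -4    5   51   51    3    1    2 1263    4    3    0    2   -2    1    2    3    0    0   -1   -1   -2   -1]
 [  -1    1    2   -2    3   -2   -3    0    3   -1   -1   -1   -5    1    0    3    3    1    1    0    1    2]
 [   1    0    0   -4    0   -6    6    1    4   -6    1    1    2 1263    2    2   -3    0    5    5    2   -3]
 [  -3   -4    3   -1    1    0    1    2   -3   -1   -2   -2    0   -2   -1   -1   -6    2   -2   -2   -1   -1]
 [  -3    1   -1   -1   -2    3    1   -1    0   -3    0   -1   -2    2   -3    2   -2    1    0   -1    0    1]]
```

View pics/c.png

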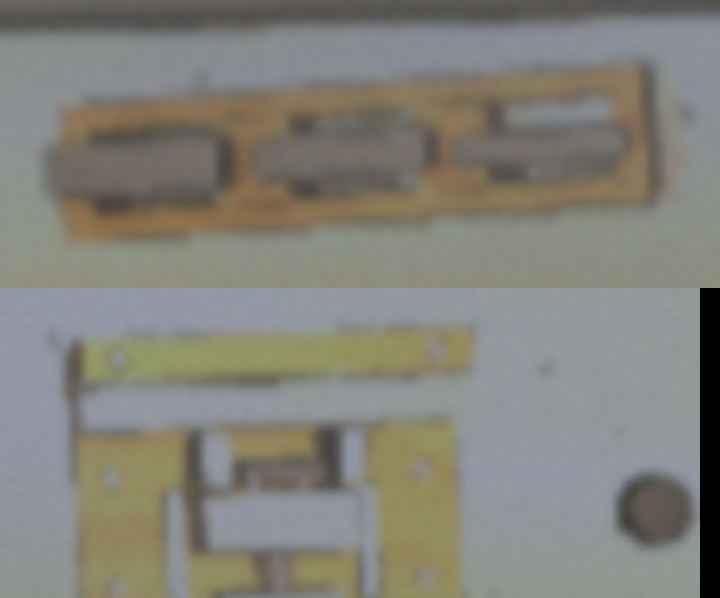

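The crop shows the spacers left to right as thick at about (137,168), mid at (340,152) and thin at (540,147). In the jig, the trim is at rows 385–430, the posts at (215,460) and (350,460), and the jaw between them at about (285,475). The gap looks like roughly 10–12 mm. Next I'll fit the poses.

Run:
```python
from h import *
d=np.load("pics/top0.npy");W=cloud(d)
def rect(v0,v1,u0,u1,lo,hi):
    w=W[v0:v1,u0:u1].reshape(-1,3); q=w[(w[:,2]>lo)&(w[:,2]<hi)]
    R=cv2.minAreaRect(q[:,:2].astype(np.float32)); m=q.mean(0); e,V=np.linalg.eigh(np.cov(q[:,:2].T))
    print(len(q),"rect",np.round(R[0],1),np.round(R[1],1),round(R[2],1),"mean",m.round(1),"pca yaw",np.degrees(np.arctan2(V[1,1],V[0,1])).round(1), "sd*sqrt12",np.sqrt(12*e).round(1))
    return q
print("rack");rect(230,262,210,300,40,70)
for u in ((214,239),(239,265),(265,291)): rect(234,256,*u,78,100)
print("jig all");q=rect(208,262,352,425,12,100)
print("fence");rect(208,224,352,425,40,54)
# ortho height profile in rough jig frame
np.set_printoptions(linewidth=220,threshold=10**6)
w=W[205:265,350:430].reshape(-1,3);w=w[w[:,2]<110]
c=np.array([w[:,0][(w[:,2]>12)].mean(),0])
print(W[208:262,358:420,2].round().astype(int)[:, ::2])
```

```text
rack
692 rect [436.1 -13.1] [ 48.1 208.4] 2.7 mean [436.5 -16.8  52.1] pca yaw 92.9 sd*sqrt12 [ 59.6 210.4]
140 rect [434.9  56.6] [18.  58.6] 2.4 mean [435.   56.7  87.4] pca yaw 93.6 sd*sqrt12 [18.3 59.9]
114 rect [437.8 -14.9] [58.  13.9] 89.8 mean [437.9 -15.2  87.5] pca yaw 92.5 sd*sqrt12 [14.2 59.6]
82 rect [438.3 -81.2] [10.2 59.4] 3.0 mean [438.3 -80.7  87.5] pca yaw 93.0 sd*sqrt12 [10.5 60.4]
jig all
1300 rect [ 452.2 -400.2] [135.5 161.2] 0.5 mean [ 474.9 -399.    38. ] pca yaw 93.1 sd*sqrt12 [121.3 134.3]
fence
371 rect [ 510.3 -399.4] [ 19.2 160.6] 0.6 mean [ 510.4 -398.9   45.5] pca yaw 90.5 sd*sqrt12 [ 18.9 159.8]
[[   0    2   -4   -4    4   -2    2    2   -2   -4   -1    2   -1    0    0    3    0   -2   -7   -1    3    2   -4   -3    4   -3   -2    3   -4   -2    3]
 [   6   -1    0    3   -1    1    4   -4    0   -3    0    0   -2   -2   -1   -2   -4    2    3    0    0    1    0   -1    1   -2   -4    3   -1    2    3]
 [  -2 1263   -2    0    3   -2    1    1    0 1263    0    1    0    1    0    0   -1   -7    3    1   -1   -3   -1   -1    1   -3    4   -1   -1  
[... 7368 characters left out ...]
0    1   -3   -1   -2   -3    0   -5   -4   -1    3   -2   -6    0]
 [  -2    2   -6   -2   -1    2   -1   -2    0   -5   -2   -3    4   -1    0    0   29   -2    1    2   -5   -1    0   -1   -1    3    5   -5    2    1    0]
 [   0   -1   -2   -2    0   -2   -2    1   -3   -1   -1    0    1    0    3   -2   31    2    3    3    4    1    0    3    4    1    0   -2   -5    0    1]
 [   3   -2    1    1    0    1   -1   -4   -1    0    0   -3    3    2    3   28   31   31   -3    4   -1    1    1   -5   -1   -1    3    3   -6   -2   -2]
 [  -2   -2   -1   -3    1   -3    1    1    0   -1   -3   -1    0   -2    0   39   35   38    0   -1    5    0   -2    2   -1   -5  -10   -4    1   -3    2]]
```

Run:
```python
from h import *
d=np.load("pics/top0.npy");p=cv2.imread("pics/top0.png").astype(float);W=cloud(d)
def m(v0,v1,u0,u1,lo,hi):
    w=W[v0:v1,u0:u1].reshape(-1,3); q=w[(w[:,2]>lo)&(w[:,2]<hi)];print(len(q),q.mean(0).round(1),q.min(0).round(1),q.max(0).round(1))
m(226,238,377,384,52,68); m(226,238,396,404,52,68)   # posts
m(208,262,352,425,52,68)
# brightness edges along columns between posts; depth edge of trim
for u in range(384,397,2): print(u,p[218:240,u].mean(1).round().astype(int), W[222:238,u,2].round().astype(int))
g=W[...,2]
for u0,u1 in ((362,376),(384,396),(400,414)):
    # trim gap edge: number of trim rows below row 222
    n=((g[222:232,u0:u1]>17)&(g[222:232,u0:u1]<40)).sum()/(u1-u0); print("trim edge",px2w((u0+u1-1)/2,222+n-.5,30).round(1))
n=(g[228:234,386:396]<28).sum()/10; print("jaw edge z51",px2w(390.5,228+n-.5,51).round(1),n)
```

```text
32 [ 469.9 -372.    58.4] [ 460.  -376.9   55.3] [ 479.9 -367.    63. ]
34 [ 468.1 -426.2   57.4] [ 458.6 -432.9   52.4] [ 478.6 -421.1   61. ]
85 [ 469.6 -399.8   57.2] [ 458.6 -432.9   52. ] [ 515.4 -350.2   63. ]
384 [131 128 109 107 132 150 153 153 146 127 120 123 126 122 104  88  87  90
 103 128 145 151] [30 26 31 24 30 33  6 10  3  6 42 43 45  8  9 42]
386 [131 125 109 106 133 148 152 151 146 128 120 125 125 123 107 102 109 117
 124 138 149 152] [26 31 32 27 32  6  4  3  5 10 51 53 52 39 35 46]
388 [131 125 108 105 133 148 152 151 145 127 120 124 126 121 107 101 105 100
 105 133 149 152] [31 30 26 32 34  5  6  5  5  4 48 58 55  6  8 46]
390 [132 126 114 126 141 149 152 150 145 124 118 123 123 114 102 102 105 100
 102 131 148 152] [31 26 26 30 28  6  5  8  7  6 50 58 54  6  4 46]
392 [131 126 115 131 145 151 149 149 143 126 119 120 122 113  99 102 108 107
 112 135 150 153] [  30   29   30   34 1263    7    9    8    6    6   50   58   52   33
   37   45]
394 [132 129 122 134 146 150 150 150 145 123 108 103 107 106 100 101 107 106
 110 135 149 153] [28 29 34 33 27  2  4  8  1  5 49 58 51  5 19 47]
396 [130 127 126 138 147 149 150 152 143 112  83  73  71  72  78  84  87  83
  96 132 148 151] [30 27 29 27 24  7 21 21 24 28 22 18 21  5 21 40]
trim edge [ 481.8 -341.6   30. ]
trim edge [ 483.2 -402.2   30. ]
trim edge [ 482.  -451.2   30. ]
jaw edge z51 [ 469.1 -401.3   51. ] 4.0
```

```bash
cat >> h.py <<'E'
from scipy.spatial.transform import Rotation as Ro
def rows(wps,g=None,step=45,turn=.14):
    """rows from the measured pose through waypoints (x,y,z,yaw deg), tool down"""
    s=r.state();p=np.array(s["eef_pos"]);R=Ro.from_euler("xyz",s["tool_rot"]);out=[]
    print("t",round(s["t"],1),"pos",p.round(1),"rot",np.round(s["tool_rot"],3),"F",np.round(s["ft_force"],1),"w",round(s["grip_width"],1),"gf",round(s["gripper_force"],1) if np.isscalar(s["gripper_force"]) else s["gripper_force"])
    for x,y,z,yaw in wps:
        q=np.array([x,y,z]);R2=Ro.from_euler("xyz",[np.pi,0,np.radians(yaw)])
        rv=(R.inv()*R2).as_rotvec();n=int(max(1,np.ceil(np.linalg.norm(q-p)/step),np.ceil(np.linalg.norm(rv)/turn)))
        for i in range(n):
            out.append([(R.inv().apply((q-p)/n)/100).round(3).tolist(),(rv/n/np.pi).round(4).tolist(),g]);R=R*Ro.from_rotvec(rv/n)
        p=q
    for o in out: print(o)
E
python3 -c "
from h import *
rows([(440,330,240,125),(437,-15,150,92.8)],.6)"
```

```text
t 0.1 pos [185.5 622.2 238.2] rot [-3.139  0.     2.852] F [ 0.1 -1.1 -0.3] w 85.1 gf 0.0
[[-0.364, -0.23, -0.001], [-0.0001, 0.0, 0.0237], 0.6]
[[-0.38, -0.203, -0.002], [-0.0001, 0.0, 0.0237], 0.6]
[[-0.394, -0.174, -0.002], [-0.0001, 0.0, 0.0237], 0.6]
[[-0.406, -0.144, -0.002], [-0.0001, 0.0, 0.0237], 0.6]
[[-0.415, -0.114, -0.002], [-0.0001, 0.0, 0.0237], 0.6]
[[-0.423, -0.082, -0.002], [-0.0001, 0.0, 0.0237], 0.6]
[[-0.428, -0.051, -0.002], [-0.0001, 0.0, 0.0237], 0.6]
[[-0.43, -0.019, -0.002], [-0.0001, 0.0, 0.0237], 0.6]
[[-0.43, 0.013, -0.002], [-0.0001, 0.0, 0.0237], 0.6]
[[-0.351, -0.25, 0.112], [0.0, -0.0, 0.0224], 0.6]
[[-0.368, -0.225, 0.112], [0.0, -0.0, 0.0224], 0.6]
[[-0.383, -0.199, 0.112], [0.0, -0.0, 0.0224], 0.6]
[[-0.396, -0.171, 0.112], [0.0, -0.0, 0.0224], 0.6]
[[-0.407, -0.143, 0.112], [0.0, -0.0, 0.0224], 0.6]
[[-0.416, -0.114, 0.112], [0.0, -0.0, 0.0224], 0.6]
[[-0.423, -0.085, 0.112], [0.0, -0.0, 0.0224], 0.6]
[[-0.428, -0.055, 0.112], [0.0, -0.0, 0.0224], 0.6]
```

Emit:
send_rows([
  [[-0.36, -0.23, 0], [0, 0, 0.024], 0.6],
  [[-0.38, -0.2, 0], [0, 0, 0.024], 0.6],
  [[-0.39, -0.17, 0], [0, 0, 0.024], 0.6],
  [[-0.41, -0.14, 0], [0, 0, 0.024], 0.6],
  [[-0.42, -0.11, 0], [0, 0, 0.024], 0.6],
  [[-0.42, -0.08, 0], [0, 0, 0.024], 0.6],
  [[-0.43, -0.05, 0], [0, 0, 0.024], 0.6],
  [[-0.43, -0.02, 0], [0, 0, 0.024], 0.6],
  [[-0.43, 0.01, 0], [0, 0, 0.024], 0.6],
])

```text
t: 1.0
eef_pos: [440.2, 329.2, 239.0]
tool_rot: [-3.141, -0.0, 2.17]
ft_force: [-0.0, 1.2, 0.4]
grip_width: 51.3
gripper_force: 0.0
```

Emit:
send_rows([
  [[-0.35, -0.25, 0.1], [0, 0, 0.022], 0.6],
  [[-0.37, -0.22, 0.1], [0, 0, 0.022], 0.6],
  [[-0.38, -0.2, 0.1], [0, 0, 0.022], 0.6],
  [[-0.4, -0.17, 0.1], [0, 0, 0.022], 0.6],
  [[-0.41, -0.14, 0.1], [0, 0, 0.022], 0.6],
  [[-0.42, -0.11, 0.1], [0, 0, 0.022], 0.6],
  [[-0.42, -0.08, 0.1], [0, 0, 0.022], 0.6],
  [[-0.43, -0.05, 0.1], [0, 0, 0.022], 0.6],
  [[0, 0, 0], [0, 0, 0], 0.6],
])

```text
t: 1.9
eef_pos: [436.2, -21.3, 158.6]
tool_rot: [-3.139, 0.004, 1.607]
ft_force: [-0.1, 0.7, 0.5]
grip_width: 51.1
gripper_force: 0.0
```

```bash
python3 -c "
from h import *
rows([(437.5,-15,120,92.8),(437.5,-15,66,92.8)],.6)
p,d=r.camera('top'); cv2.imwrite('pics/top1.png',cv2.resize(p[200:270,200:430],None,fx=3.4,fy=3.4,interpolation=cv2.INTER_CUBIC));np.save('pics/top1.npy',d)
p,d=r.camera('scene'); cv2.imwrite('pics/scene1.png',p);np.save('pics/scene1.npy',d)"
```

```text
t 1.9 pos [436.2 -21.3 158.6] rot [-3.139  0.004  1.607] F [-0.1  0.7  0.5] w 51.1 gf 0.0
[[0.064, 0.017, 0.385], [-0.0008, 0.0012, -0.004], 0.6]
[[-0.0, -0.0, 0.27], [0.0, -0.0, -0.0], 0.6]
[[-0.0, -0.0, 0.27], [0.0, -0.0, -0.0], 0.6]
```

Emit:
send_rows([
  [[0.06, 0.015, 0.38], [0, 0, -0.004], 0.6],
  [[0, 0, 0.27], [0, 0, 0], 0.6],
  [[0, 0, 0.27], [0, 0, 0], 0.6],
  [[0, 0, 0], [0, 0, 0], 0.6],
])

```text
t: 2.4
eef_pos: [436.9, -6.3, 65.1]
tool_rot: [-3.135, -0.002, 1.637]
ft_force: [0.6, -0.1, 0.6]
grip_width: 51.2
gripper_force: 0.0
```

```bash
python3 -c "
from h import *
rows([(437.5,-15,66,92.8)],.6)
p,d=r.camera('scene'); cv2.imwrite('pics/scene2.png',cv2.resize(p[150:300,180:380],None,fx=4,fy=4,interpolation=cv2.INTER_CUBIC))"
```

```text
t 2.4 pos [436.9  -6.3  65.1] rot [-3.135e+00 -2.000e-03  1.637e+00] F [ 0.6 -0.1  0.6] w 51.2 gf 0.0
[[-0.087, 0.0, -0.01], [-0.002, -0.0005, 0.0054], 0.6]
```

View pics/scene2.png

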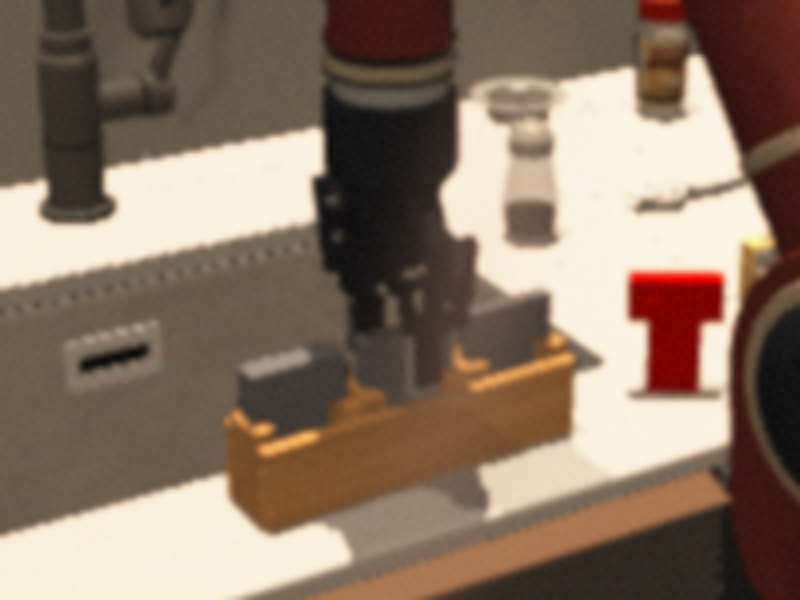

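The picture shows the open fingers astride the middle spacer's head at about (400,330), between its two neighbours. I'll let the arm settle before correcting along x.

Emit:
send_rows([
  [[0, 0, 0], [0, 0, 0], 0.6],
  [[0, 0, 0], [0, 0, 0], 0.6],
  [[0, 0, 0], [0, 0, 0], 0.6],
])

```text
t: 2.75
eef_pos: [439.5, -8.2, 68.5]
tool_rot: [3.139, 0.0, 1.634]
ft_force: [0.5, -0.1, -0.7]
grip_width: 51.4
gripper_force: 0.0
```

Emit:
send_rows([
  [[-0.065, 0, 0.015], [0, 0, 0.004], 0.6],
  [[0, 0, 0], [0, 0, 0], 0.6],
  [[0, 0, 0], [0, 0, 0], 0.6],
])

```text
t: 3.05
eef_pos: [439.2, -15.4, 66.0]
tool_rot: [3.141, 0.0, 1.619]
ft_force: [0.3, 0.5, -0.4]
grip_width: 51.5
gripper_force: 0.0
```

```bash
python3 -c "
from h import *
for i in range(4): r.camera('top'); s=r.state(); print(np.round(s['eef_pos'],1),np.round(s['tool_rot'],3),np.round(s['qd'],3).max())"
```

```text
[439.1 -15.1  65.9] [3.142 0.    1.62 ] 0.002
[439.1 -15.   65.9] [-3.142 -0.     1.62 ] 0.0
[439.1 -14.9  65.8] [-3.141 -0.     1.62 ] 0.002
[439.1 -14.9  65.8] [-3.141 -0.     1.62 ] 0.003
```

Emit:
send_rows([
  [[0, 0, 0], [0, 0, 0], 0],
  [[0, 0, 0], [0, 0, 0], 0],
  [[0, 0, 0], [0, 0, 0], 0],
  [[0, 0, 0], [0, 0, 0], 0],
  [[0, 0, 0], [0, 0, 0], 0],
  [[0, 0, 0], [0, 0, 0], 0],
], newtons=50)

```text
t: 3.85
eef_pos: [439.0, -14.9, 65.9]
tool_rot: [-3.141, -0.0, 1.62]
ft_force: [-1.6, 0.4, 2.5]
grip_width: 13.2
gripper_force: 48.7
```

Emit:
send_rows([
  [[0, 0, -0.2], [0, 0, 0], 0],
  [[0, 0, -0.3], [0, 0, 0], 0],
  [[0, 0, -0.3], [0, 0, 0], 0],
  [[0, 0, 0], [0, 0, 0], 0],
  [[0, 0, 0], [0, 0, 0], 0],
  [[0, 0, 0], [0, 0, 0], 0],
])

```text
t: 4.45
eef_pos: [438.3, -14.8, 144.9]
tool_rot: [-3.139, -0.0, 1.621]
ft_force: [-0.3, 0.1, -0.9]
grip_width: 13.5
gripper_force: 48.8
```

```bash
python3 -c "
from h import *
rows([(470,-390,150,90.5)],0)
p,d=r.camera('scene'); cv2.imwrite('pics/scene3.png',cv2.resize(p[100:280,180:380],None,fx=3.3,fy=3.3,interpolation=cv2.INTER_CUBIC))"
```

```text
t 4.5 pos [438.3 -14.8 144.9] rot [-3.139 -0.     1.621] F [-0.3  0.1 -0.9] w 13.5 gf 48.8
[[-0.418, 0.014, -0.006], [-0.0001, -0.0, 0.0015], 0]
[[-0.418, 0.016, -0.006], [-0.0001, -0.0, 0.0015], 0]
[[-0.418, 0.018, -0.006], [-0.0001, -0.0, 0.0015], 0]
[[-0.418, 0.02, -0.006], [-0.0001, -0.0, 0.0015], 0]
[[-0.418, 0.022, -0.006], [-0.0001, -0.0, 0.0015], 0]
[[-0.418, 0.024, -0.006], [-0.0001, -0.0, 0.0015], 0]
[[-0.418, 0.026, -0.006], [-0.0001, -0.0, 0.0015], 0]
[[-0.417, 0.028, -0.006], [-0.0001, -0.0, 0.0015], 0]
[[-0.417, 0.03, -0.006], [-0.0001, -0.0, 0.0015], 0]
```

View pics/scene3.png

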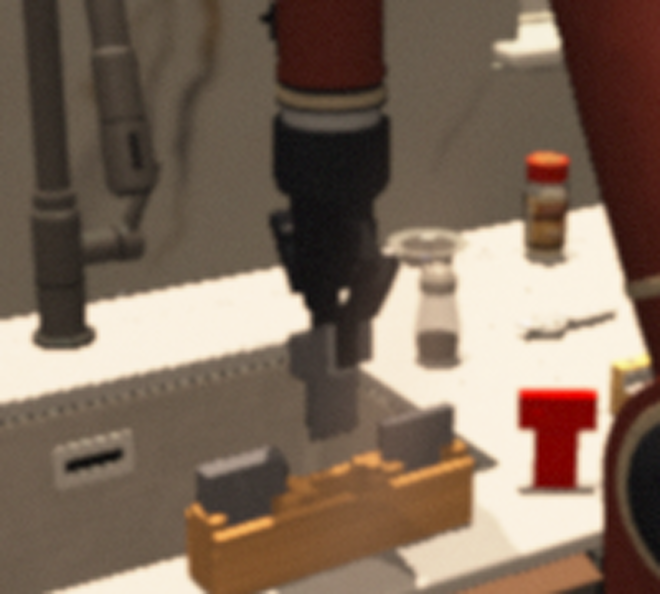

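The picture shows the spacer held upright over the rack, with its foot at about (330,435). The other two are still hanging and the middle pocket is empty. The red look-alike at (557,435) lies near the route, so I'll pass over it high.

Emit:
send_rows([
  [[-0.2, 0, -0.3], [0, 0, 0], 0],
  [[-0.42, 0.02, -0.1], [0, 0, 0.002], 0],
  [[-0.42, 0.02, 0], [0, 0, 0.002], 0],
  [[-0.42, 0.02, 0], [0, 0, 0.002], 0],
  [[-0.42, 0.03, 0], [0, 0, 0.002], 0],
  [[-0.42, 0.03, 0], [0, 0, 0.002], 0],
  [[-0.42, 0.03, 0], [0, 0, 0.001], 0],
  [[-0.42, 0.03, 0], [0, 0, 0], 0],
  [[-0.42, 0.03, 0], [0, 0, 0], 0],
  [[-0.2, 0, 0], [0, 0, 0], 0],
  [[0, 0, 0], [0, 0, 0], 0],
  [[0, 0, 0], [0, 0, 0], 0],
])

```text
t: 5.7
eef_pos: [470.6, -389.2, 184.1]
tool_rot: [-3.139, -0.003, 1.585]
ft_force: [-0.0, -0.3, -1.3]
grip_width: 12.9
gripper_force: 48.9
```

Emit:
send_rows([
  [[0, 0, 0], [0, 0, 0], 0],
])

```text
t: 5.8
eef_pos: [471.5, -387.9, 184.8]
tool_rot: [-3.14, -0.003, 1.588]
ft_force: [-0.1, 0.6, -1.1]
grip_width: 13.4
gripper_force: 48.9
```

```bash
python3 -c "
from h import *
rows([(474.5,-399.5,122,90.5)],0)"
```

```text
t 5.8 pos [ 471.5 -387.9  184.8] rot [-3.140e+00 -3.000e-03  1.588e+00] F [-0.1  0.6 -1.1] w 13.4 gf 48.9
[[-0.059, 0.014, 0.314], [-0.0002, -0.0005, 0.0013], 0]
[[-0.059, 0.014, 0.314], [-0.0002, -0.0005, 0.0013], 0]
```

Emit:
send_rows([
  [[-0.06, 0.015, 0.31], [0, 0, 0.001], 0],
  [[-0.06, 0.015, 0.31], [0, 0, 0.001], 0],
  [[0, 0, 0], [0, 0, 0], 0],
  [[0, 0, 0], [0, 0, 0], 0],
  [[0, 0, 0], [0, 0, 0], 0],
  [[0, 0, 0], [0, 0, 0], 0],
])

```text
t: 6.4
eef_pos: [475.3, -402.4, 125.7]
tool_rot: [3.139, 0.002, 1.58]
ft_force: [-0.1, 0.3, -1.4]
grip_width: 13.5
gripper_force: 48.9
```

```bash
python3 -c "
from h import *
rows([(474.5,-399.5,122,90.5)],0)
p,d=r.camera('top');np.save('pics/top2.npy',d)
cv2.imwrite('pics/top2.png',cv2.resize(p[200:270,340:440],None,fx=7,fy=7,interpolation=cv2.INTER_CUBIC))
p,d=r.camera('scene')
cv2.imwrite('pics/sc4.png',cv2.resize(p[120:290,300:500],None,fx=3.5,fy=3.5,interpolation=cv2.INTER_CUBIC))
"
```

```text
t 6.4 pos [ 475.3 -402.4  125.7] rot [3.139e+00 2.000e-03 1.580e+00] F [-0.1  0.3 -1.4] w 13.5 gf 48.9
[[0.029, -0.008, 0.037], [0.0008, 0.0006, 0.0002], 0]
```

View pics/top2.png

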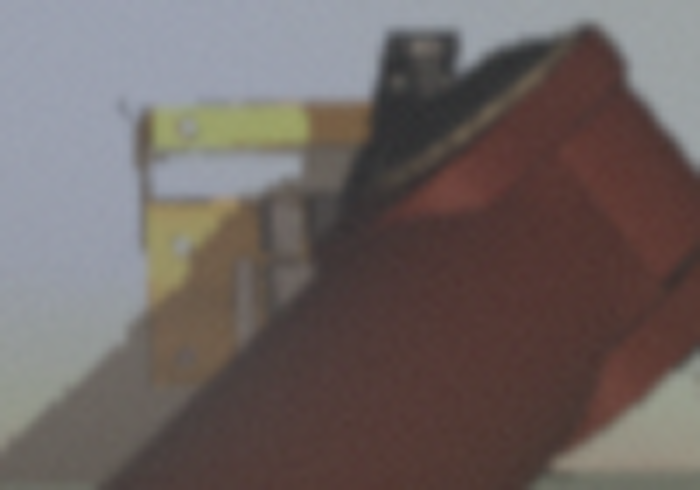

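The arm hides the gap from above, so I'll go down by feel.

Emit:
send_rows([
  [[0.02, -0.005, 0.06], [0, 0, 0], 0],
  [[0, 0, 0.08], [0, 0, 0], 0],
  [[0, 0, 0.08], [0, 0, 0], 0],
  [[0, 0, 0], [0, 0, 0], 0],
  [[0, 0, 0], [0, 0, 0], 0],
  [[0, 0, 0], [0, 0, 0], 0],
])

```text
t: 7.1
eef_pos: [473.9, -400.4, 101.9]
tool_rot: [3.141, 0.0, 1.579]
ft_force: [0.0, 0.4, -0.8]
grip_width: 13.3
gripper_force: 48.9
```

Emit:
send_rows([
  [[0, 0, 0.03], [0, 0, 0], 0],
  [[0, 0, 0.03], [0, 0, 0], 0],
  [[0, 0, 0], [0, 0, 0], 0],
  [[0, 0, 0], [0, 0, 0], 0],
])

```text
t: 7.5
eef_pos: [473.8, -400.1, 95.7]
tool_rot: [-3.141, -0.0, 1.58]
ft_force: [-0.0, -0.2, -0.1]
grip_width: 13.3
gripper_force: 48.9
```

Emit:
send_rows([
  [[0, 0, 0.03], [0, 0, 0], 0],
  [[0, 0, 0], [0, 0, 0], 0],
  [[0, 0, 0], [0, 0, 0], 0],
])

```text
t: 7.8
eef_pos: [473.8, -400.1, 92.7]
tool_rot: [-3.141, -0.0, 1.58]
ft_force: [-0.4, 0.1, -1.6]
grip_width: 13.2
gripper_force: 48.9
```

Emit:
send_rows([
  [[0, 0, 0.03], [0, 0, 0], 0],
  [[0, 0, 0], [0, 0, 0], 0],
  [[0, 0, 0], [0, 0, 0], 0],
])

```text
t: 8.1
eef_pos: [474.3, -400.2, 89.8]
tool_rot: [3.141, 0.0, 1.58]
ft_force: [1.7, -0.6, -1.0]
grip_width: 13.3
gripper_force: 49.0
```

Emit:
send_rows([
  [[0, 0, 0.03], [0, 0, 0], 0],
  [[0, 0, 0], [0, 0, 0], 0],
  [[0, 0, 0], [0, 0, 0], 0],
])

```text
t: 8.4
eef_pos: [474.4, -400.3, 86.9]
tool_rot: [3.141, 0.001, 1.58]
ft_force: [1.2, -1.1, -1.5]
grip_width: 13.5
gripper_force: 48.8
```

Emit:
send_rows([
  [[0, 0, 0.03], [0, 0, 0], 0],
  [[0, 0, 0.03], [0, 0, 0], 0],
  [[0, 0, 0], [0, 0, 0], 0],
  [[0, 0, 0], [0, 0, 0], 0],
])

```text
t: 8.8
eef_pos: [473.9, -400.2, 80.5]
tool_rot: [-3.142, 0.0, 1.579]
ft_force: [1.4, -1.4, -1.3]
grip_width: 13.1
gripper_force: 49.0
```

Emit:
send_rows([
  [[0, 0, 0.03], [0, 0, 0], 0],
  [[0, 0, 0.03], [0, 0, 0], 0],
  [[0, 0, 0], [0, 0, 0], 0],
  [[0, 0, 0], [0, 0, 0], 0],
])

```text
t: 9.2
eef_pos: [473.9, -399.9, 74.2]
tool_rot: [-3.141, -0.0, 1.58]
ft_force: [2.2, -0.2, -3.6]
grip_width: 13.7
gripper_force: 48.7
```

Emit:
send_rows([
  [[0, 0, 0.03], [0, 0, 0], 0],
  [[0, 0, 0.02], [0, 0, 0], 0],
  [[0, 0, 0], [0, 0, 0], 0],
  [[0, 0, 0], [0, 0, 0], 0],
])

```text
t: 9.6
eef_pos: [473.9, -400.0, 69.5]
tool_rot: [-3.142, -0.0, 1.58]
ft_force: [2.3, 0.6, -1.9]
grip_width: 12.8
gripper_force: 48.9
```

Emit:
send_rows([
  [[0, 0, 0.02], [0, 0, 0], 0],
  [[0, 0, 0], [0, 0, 0], 0],
  [[0, 0, 0], [0, 0, 0], 0],
])

```text
t: 9.9
eef_pos: [473.9, -400.1, 67.7]
tool_rot: [3.142, 0.0, 1.58]
ft_force: [3.1, -0.2, -0.4]
grip_width: 13.4
gripper_force: 49.1
```

Emit:
send_rows([
  [[0, 0.01, 0], [0, 0, 0], 0],
  [[0, 0, 0], [0, 0, 0], 0],
  [[0, 0, 0], [0, 0, 0], 0],
])

```text
t: 10.2
eef_pos: [474.0, -400.1, 67.7]
tool_rot: [-3.14, -0.0, 1.579]
ft_force: [-0.8, -0.8, 1.8]
grip_width: 13.3
gripper_force: 49.2
```

Emit:
send_rows([
  [[0, 0.01, 0], [0, 0, 0], 0],
  [[0, 0, 0], [0, 0, 0], 0],
  [[0, 0, 0], [0, 0, 0], 0],
])

```text
t: 10.5
eef_pos: [474.1, -400.1, 67.7]
tool_rot: [-3.139, -0.001, 1.579]
ft_force: [-4.3, 0.6, 2.2]
grip_width: 12.9
gripper_force: 49.5
```

The spacer now meets the trim stiffly on one side while the jaw pushes about 3 N from the other, so the mid spacer is nipped. I'll ease back 1 mm and press it home.

Emit:
send_rows([
  [[0, -0.01, 0.01], [0, 0, 0], 0],
  [[0, 0, 0.01], [0, 0, 0], 0],
  [[0, 0, 0], [0, 0, 0], 0],
  [[0, 0, 0], [0, 0, 0], 0],
])

```text
t: 10.9
eef_pos: [474.1, -400.3, 66.0]
tool_rot: [-3.14, -0.0, 1.579]
ft_force: [-4.6, -0.2, 5.9]
grip_width: 13.5
gripper_force: 49.8
```

Emit:
send_rows([
  [[0, 0, 0.01], [0, 0, 0], 0],
  [[0, 0, 0], [0, 0, 0], 0],
  [[0, 0, 0], [0, 0, 0], 0],
])

```text
t: 11.2
eef_pos: [474.0, -400.3, 65.9]
tool_rot: [-3.141, -0.0, 1.579]
ft_force: [-5.6, 2.9, 10.0]
grip_width: 13.2
gripper_force: 50.5
```

It stopped at z = 65.9 with about 10 N, which matches the hang height, so both ears are down. I'll release and retreat.

Emit:
send_rows([
  [[0, 0, -0.005], [0, 0, 0], 0.3],
  [[0, 0, 0], [0, 0, 0], 0.5],
  [[0, 0, 0], [0, 0, 0], 0.5],
  [[0, 0, 0], [0, 0, 0], 0.5],
  [[0, 0, -0.1], [0, 0, 0], 0.5],
  [[0, 0, -0.3], [0, 0, 0], 0.5],
  [[0, 0, -0.4], [0, 0, 0], 0.5],
  [[0, 0, -0.4], [0, 0, 0], 0.5],
  [[0, 0, 0], [0, 0, 0], 0.5],
])

```text
t: 12.1
eef_pos: [477.6, -403.5, 192.6]
tool_rot: [3.131, 0.01, 1.579]
ft_force: [-0.3, -0.3, -0.8]
grip_width: 43.0
gripper_force: 0.0
```

Emit:
send_rows([
  [[0.4, 0, 0], [0, 0, 0], 0.5],
  [[0.45, 0, 0], [0, 0, 0], 0.5],
  [[0.45, 0, 0], [0, 0, 0], 0.5],
  [[0.45, 0, 0], [0, 0, 0], 0.5],
  [[0.45, 0, 0], [0, 0, 0], 0.5],
  [[0.45, 0, 0], [0, 0, 0], 0.5],
  [[0, 0, 0], [0, 0, 0], 0.5],
  [[0, 0, 0], [0, 0, 0], 0.5],
])

```text
t: 12.9
eef_pos: [472.8, -133.8, 185.5]
tool_rot: [3.141, -0.0, 1.583]
ft_force: [-0.1, -2.3, 0.4]
grip_width: 42.8
gripper_force: 0.0
```

Run:
```python
from h import *
print(r.state()["eef_pos"],r.state()["t"])
p,d=r.camera('top');W=cloud(d);d0=np.load("pics/top0.npy")
a=cv2.resize(p[205:265,350:450],None,fx=7,fy=7,interpolation=cv2.INTER_CUBIC)
q,e=r.camera('scene');cv2.imwrite('pics/sc5.png',q);cv2.imwrite('pics/top5.png',a)
for n,(v0,v1,u0,u1,lo,hi) in dict(head=(220,245,370,412,75,110),fence=(208,224,352,425,40,54)).items():
    w=W[v0:v1,u0:u1].reshape(-1,3);k=w[(w[:,2]>lo)&(w[:,2]<hi)]
    R=cv2.minAreaRect(k[:,:2].astype(np.float32));print(n,len(k),np.median(k,0).round(1),k.mean(0).round(1),np.round(R[0],1),np.round(R[1],1),R[2])
W0=cloud(d0)
for u0,u1 in ((362,376),(400,414)): 
  for g in (W0[...,2],W[...,2]): print(((g[222:232,u0:u1]>17)&(g[222:232,u0:u1]<40)).sum()/(u1-u0),np.median(g[223:226,u0:u1]))
```

```text
[ 472.80362117 -133.79473511  185.52845175] 12.9
head 117 [ 476.  -397.1   87.9] [ 475.5 -397.8   87.7] [ 475.2 -398. ] [58.6 13.8] 88.62820434570312
fence 360 [ 510.5 -398.    45.7] [ 510.4 -397.9   45.7] [ 510.4 -399.6] [ 19.1 160.7] 0.5072166323661804
6.0 29.538610675492123
6.0 28.943298016105246
5.0 30.511139646285073
4.857142857142857 29.62780356286453
```

View pics/top5.png

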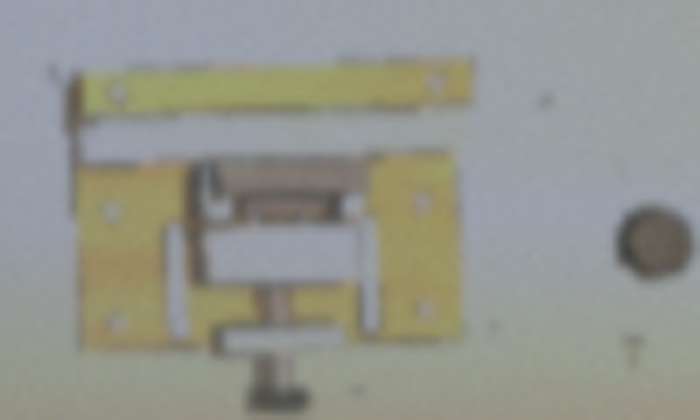

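The head lies square across both posts at about (287,178). Its top is at z = 88, so the foot is at about 8 mm, and it's centred to within 1.5 mm. As a last check, I'll see whether the jaw's rod and knob at about (278,395) moved back from the first picture.

Run:
```python
from h import *
a=cv2.imread("pics/top0.png",0);p,d=r.camera('top');b=cv2.cvtColor(p,cv2.COLOR_BGR2GRAY)
for n,(v0,v1,u0,u1) in dict(knob=(256,268,382,398),knob_rod=(253,268,380,400),carrier=(236,249,378,404),base_left=(230,258,356,372),fence=(208,224,356,420)).items():
    A,B=[cv2.resize(x[v0-4:v1+4,u0:u1].astype(np.float32),None,fx=8,fy=8,interpolation=cv2.INTER_CUBIC) for x in (a,b)]
    m=cv2.matchTemplate(B,A[32:-32],cv2.TM_CCOEFF_NORMED)[:,0];print(n,"shift px",(m.argmax()-32)/8,m.max().round(3))
np.set_printoptions(linewidth=200)
print(a[226:268,386:394].mean(1).round().astype(int));print(b[226:268,386:394].mean(1).round().astype(int))
print("rack heads")
W=cloud(d)
for u in ((214,239),(239,265),(265,291)):
    w=W[234:256,u[0]:u[1]].reshape(-1,3);k=w[(w[:,2]>78)&(w[:,2]<100)];print(len(k),k.mean(0).round(1) if len(k) else "")
print(r.state()["t"])
```

```text
knob shift px 0.0 0.998
knob_rod shift px 0.0 0.998
carrier shift px 0.0 0.996
base_left shift px 0.0 0.988
fence shift px -0.125 0.951
[144 127 124 130 132 124 106 102 107 106 110 133 147 150 149 148 149 148 141 117 110 114 116 117 112 113 133 143 140 130 121 119 119 114  99  83  80  97 123 136 136 131]
[151 128 119 122 121 114 100 101 111 108 111 140 155 158 158 157 157 157 149 124 116 121 124 124 118 119 140 152 148 136 128 127 126 121 105  88  86 102 131 143 145 139]
rack heads
146 [435.   56.8  87.7]
0 
0 
13.05
```

Run:
```python
from h import *
np.set_printoptions(linewidth=200)
d0=np.load("pics/top0.npy");D=[r.camera('top')[1] for _ in range(8)]
d0m=cloud(d0)[226:240,385:396,2];d1=np.median([cloud(x)[226:240,385:396,2] for x in D],0)
print(d0m.round().astype(int));print(d1.round().astype(int))
```

```text
[[  25   32   27   34   30   28   32 1263   32   27   31]
 [   8    6    2    5    0    6    2    7    4    2    7]
 [  10    4    9    6    7    5    7    9    4    4    4]
 [  14    3    9    5    6    8    4    8    6    8    3]
 [   5    5    7    5    5    7    8    6    4    1    6]
 [   1   10    7    4    6    6    6    6    5    5   11]
 [  48   51 1263   48   51   50   54   50   51   49   51]
 [  54   53   54   58   49   58   56   58   50   58   52]
 [  50   52   50   55   50   54   56   52   54   51   53]
 [  38   39    6    6    4    6    6   33   37    5    6]
 [  33   35    2    8    6    4   11   37   38   19   22]
 [  44   46   43   46   41   46   41   45   43   47   45]
 [  43   40   45   45   46   49   42   40   44   46   43]
 [  44   44   43   44   43   46   42   45   42   41   44]]
[[30 31 30 29 30 29 30 29 29 29 29]
 [80 79 80 86 86 88 86 87 88 86 87]
 [88 87 87 89 88 88 87 88 87 88 88]
 [88 88 88 90 86 87 86 89 87 88 88]
 [87 87 88 87 88 87 88 88 88 88 87]
 [86 88 88 87 88 88 88 89 87 87 88]
 [89 88 87 89 86 86 86 82 48 47 48]
 [54 52 54 53 55 53 55 57 55 54 54]
 [54 53 54 54 54 56 54 53 54 55 54]
 [35 38  6  5  7  5  5 36 37  7  6]
 [35 36  6  6  4  5  9 36 36 18 20]
 [42 43 43 43 43 43 47 43 44 45 45]
 [44 43 44 42 42 44 44 45 43 43 43]
 [44 45 43 43 45 43 46 45 45 45 43]]
```

The jaw's lead-in reads about 1 mm further back than before, which fits the 3 N felt. To be sure of the nip I'll re-grip and do a short wiggle test.

Emit:
send_rows([
  [[-0.4, 0, 0], [0, 0, 0], 0.5],
  [[-0.45, 0, 0], [0, 0, 0], 0.5],
  [[-0.45, 0, 0], [0, 0, 0], 0.5],
  [[-0.45, 0, 0], [0, 0, 0], 0.5],
  [[-0.45, 0, 0], [0, 0, 0], 0.5],
  [[-0.44, 0, 0.2], [0, 0, 0], 0.5],
  [[0, 0, 0.3], [0, 0, 0], 0.5],
  [[0, 0, 0], [0, 0, 0], 0.5],
  [[0, 0, 0], [0, 0, 0], 0.5],
  [[0, 0, 0], [0, 0, 0], 0.5],
  [[0, 0, 0], [0, 0, 0], 0.5],
])

```text
t: 14.55
eef_pos: [476.1, -398.6, 137.1]
tool_rot: [3.139, 0.001, 1.581]
ft_force: [0.0, 0.4, 0.4]
grip_width: 42.7
gripper_force: 0.0
```

```bash
python3 -c "
from h import *
rows([(474,-399.5,67,90.5)],.5)"
```

```text
t 14.6 pos [ 476.1 -398.6  137.1] rot [3.139e+00 1.000e-03 1.581e+00] F [0.  0.4 0.4] w 42.7 gf 0.0
[[-0.004, -0.012, 0.35], [0.0004, 0.0002, 0.0003], 0.5]
[[-0.004, -0.011, 0.35], [0.0004, 0.0002, 0.0003], 0.5]
```

Emit:
send_rows([
  [[0, -0.02, 0.25], [0, 0, 0], 0.5],
  [[0, 0, 0.25], [0, 0, 0], 0.5],
  [[0, 0, 0.2], [0, 0, 0], 0.5],
  [[0, 0, 0], [0, 0, 0], 0.5],
  [[0, 0, 0], [0, 0, 0], 0.5],
  [[0, 0, 0], [0, 0, 0], 0.5],
])

```text
t: 15.15
eef_pos: [473.9, -399.9, 67.2]
tool_rot: [3.139, 0.002, 1.58]
ft_force: [-0.1, -0.7, -0.2]
grip_width: 42.7
gripper_force: 0.0
```

Emit:
send_rows([
  [[0, 0, 0], [0, 0, 0], 0],
  [[0, 0, 0], [0, 0, 0], 0],
  [[0, 0, 0], [0, 0, 0], 0],
  [[0, 0, 0], [0, 0, 0], 0],
  [[0, 0, 0], [0, 0, 0], 0],
  [[0, 0, 0], [0, 0, 0], 0],
  [[0, 0, 0], [0, 0, 0], 0],
], newtons=40)

```text
t: 15.85
eef_pos: [473.7, -399.5, 66.5]
tool_rot: [3.14, 0.001, 1.58]
ft_force: [0.8, 1.5, 5.5]
grip_width: 13.4
gripper_force: 40.3
```

Emit:
send_rows([
  [[0, -0.005, 0], [0, 0, 0], 0],
  [[0, 0, 0], [0, 0, 0], 0],
  [[0, 0, 0], [0, 0, 0], 0],
])

```text
t: 16.15
eef_pos: [473.7, -399.6, 66.5]
tool_rot: [3.139, 0.001, 1.58]
ft_force: [1.7, 1.4, 5.5]
grip_width: 13.4
gripper_force: 40.4
```

Emit:
send_rows([
  [[0, -0.005, 0], [0, 0, 0], 0],
  [[0, 0, 0], [0, 0, 0], 0],
  [[0, 0, 0], [0, 0, 0], 0],
])

```text
t: 16.45
eef_pos: [473.6, -399.6, 66.5]
tool_rot: [3.138, 0.002, 1.58]
ft_force: [1.1, 0.6, 6.3]
grip_width: 13.6
gripper_force: 40.5
```

Emit:
send_rows([
  [[0, -0.005, 0], [0, 0, 0], 0],
  [[0, 0, 0], [0, 0, 0], 0],
  [[0, 0, 0], [0, 0, 0], 0],
])

```text
t: 16.75
eef_pos: [473.6, -399.6, 66.5]
tool_rot: [3.137, 0.002, 1.58]
ft_force: [3.0, 0.7, 5.5]
grip_width: 13.6
gripper_force: 40.3
```

Emit:
send_rows([
  [[0, -0.01, -0.01], [0, 0, 0], 0],
  [[0, 0, 0], [0, 0, 0], 0],
  [[0, 0, 0], [0, 0, 0], 0],
])

```text
t: 17.05
eef_pos: [471.3, -399.5, 66.5]
tool_rot: [3.14, 0.001, 1.58]
ft_force: [4.1, -0.5, 1.5]
grip_width: 13.5
gripper_force: 40.0
```

Emit:
send_rows([
  [[0, -0.01, 0], [0, 0, 0], 0],
  [[0, 0, 0], [0, 0, 0], 0],
  [[0, 0, 0], [0, 0, 0], 0],
])

```text
t: 17.35
eef_pos: [469.7, -399.5, 66.5]
tool_rot: [3.141, 0.001, 1.58]
ft_force: [4.8, -1.0, 1.4]
grip_width: 13.3
gripper_force: 39.9
```

Emit:
send_rows([
  [[0, 0.01, 0], [0, 0, 0], 0],
  [[0, 0, 0], [0, 0, 0], 0],
  [[0, 0, 0], [0, 0, 0], 0],
])

```text
t: 17.65
eef_pos: [469.7, -399.5, 66.5]
tool_rot: [-3.141, 0.0, 1.579]
ft_force: [2.5, -1.3, 3.3]
grip_width: 13.3
gripper_force: 40.2
```

Emit:
send_rows([
  [[0, 0.01, 0], [0, 0, 0], 0],
  [[0, 0, 0], [0, 0, 0], 0],
  [[0, 0, 0], [0, 0, 0], 0],
])

```text
t: 17.95
eef_pos: [470.7, -399.5, 66.5]
tool_rot: [-3.141, 0.0, 1.579]
ft_force: [0.5, -1.5, 5.6]
grip_width: 13.7
gripper_force: 40.4
```

Emit:
send_rows([
  [[0, 0.01, 0], [0, 0, 0], 0],
  [[0, 0, 0], [0, 0, 0], 0],
  [[0, 0, 0], [0, 0, 0], 0],
  [[0, 0, 0], [0, 0, 0], 0],
])

```text
t: 18.35
eef_pos: [471.7, -399.5, 66.5]
tool_rot: [-3.141, 0.0, 1.579]
ft_force: [0.4, -0.9, 4.8]
grip_width: 13.4
gripper_force: 40.5
```

Emit:
send_rows([
  [[0, 0.005, 0], [0, 0, 0], 0],
  [[0, 0, 0], [0, 0, 0], 0],
  [[0, 0, 0], [0, 0, 0], 0],
  [[0, 0, 0], [0, 0, 0], 0],
])

```text
t: 18.75
eef_pos: [471.9, -399.5, 66.4]
tool_rot: [-3.14, 0.0, 1.579]
ft_force: [0.3, -1.1, 5.4]
grip_width: 13.4
gripper_force: 40.5
```

Emit:
send_rows([
  [[0, 0.005, 0], [0, 0, 0], 0],
  [[0, 0, 0], [0, 0, 0], 0],
  [[0, 0, 0], [0, 0, 0], 0],
  [[0, 0, 0], [0, 0, 0], 0],
])

```text
t: 19.15
eef_pos: [472.4, -399.5, 66.5]
tool_rot: [-3.14, 0.0, 1.579]
ft_force: [1.4, -1.6, 5.8]
grip_width: 13.3
gripper_force: 40.5
```

Friction on the posts is masking the reading, so I'll take the weight off the ears.

Emit:
send_rows([
  [[0, 0, -0.02], [0, 0, 0], 0],
  [[0, 0, 0], [0, 0, 0], 0],
  [[0, 0, 0], [0, 0, 0], 0],
  [[0, 0, 0], [0, 0, 0], 0],
])

```text
t: 19.55
eef_pos: [473.4, -398.4, 67.7]
tool_rot: [-3.141, -0.001, 1.58]
ft_force: [3.0, -0.6, -1.9]
grip_width: 13.3
gripper_force: 39.3
```

Emit:
send_rows([
  [[0, 0, -0.01], [0, 0, 0], 0],
  [[0, 0, 0], [0, 0, 0], 0],
  [[0, 0, 0], [0, 0, 0], 0],
  [[0, 0, 0], [0, 0, 0], 0],
])

```text
t: 19.95
eef_pos: [473.3, -398.3, 69.1]
tool_rot: [-3.141, -0.002, 1.58]
ft_force: [2.3, 1.1, -2.8]
grip_width: 13.7
gripper_force: 39.3
```

Emit:
send_rows([
  [[0, 0.005, 0], [0, 0, 0], 0],
  [[0, 0, 0], [0, 0, 0], 0],
  [[0, 0, 0], [0, 0, 0], 0],
  [[0, 0, 0], [0, 0, 0], 0],
])

```text
t: 20.35
eef_pos: [473.7, -398.6, 69.2]
tool_rot: [-3.141, -0.001, 1.58]
ft_force: [2.9, 1.7, -2.1]
grip_width: 13.1
gripper_force: 39.3
```

Emit:
send_rows([
  [[0, 0.005, 0], [0, 0, 0], 0],
  [[0, 0, 0], [0, 0, 0], 0],
  [[0, 0, 0], [0, 0, 0], 0],
  [[0, 0, 0], [0, 0, 0], 0],
])

```text
t: 20.75
eef_pos: [473.8, -398.7, 69.2]
tool_rot: [-3.14, -0.001, 1.579]
ft_force: [0.4, 2.5, 0.1]
grip_width: 13.6
gripper_force: 39.7
```

Emit:
send_rows([
  [[0, 0.005, 0], [0, 0, 0], 0],
  [[0, 0, 0], [0, 0, 0], 0],
  [[0, 0, 0], [0, 0, 0], 0],
  [[0, 0, 0], [0, 0, 0], 0],
])

```text
t: 21.15
eef_pos: [473.9, -398.8, 69.2]
tool_rot: [-3.14, -0.001, 1.579]
ft_force: [-1.5, 2.8, 0.9]
grip_width: 13.3
gripper_force: 39.9
```

Emit:
send_rows([
  [[0, 0.005, 0], [0, 0, 0], 0],
  [[0, 0, 0], [0, 0, 0], 0],
  [[0, 0, 0], [0, 0, 0], 0],
  [[0, 0, 0], [0, 0, 0], 0],
])

```text
t: 21.55
eef_pos: [473.9, -398.8, 69.2]
tool_rot: [-3.139, -0.001, 1.579]
ft_force: [-3.2, 3.8, 2.2]
grip_width: 13.6
gripper_force: 40.1
```

With the ears clear of the posts, the jaw pushes steadily at 2.3–3 N right up to trim contact at x ≈ 473.8, with no free play. So the mid spacer is the right one, and I'll seat it again.

Emit:
send_rows([
  [[0, -0.005, 0.01], [0, 0, 0], 0],
  [[0, 0, 0.01], [0, 0, 0], 0],
  [[0, 0, 0.01], [0, 0, 0], 0],
  [[0, 0, 0], [0, 0, 0], 0],
  [[0, 0, 0], [0, 0, 0], 0],
])

```text
t: 22.05
eef_pos: [473.9, -400.2, 66.5]
tool_rot: [-3.141, 0.002, 1.579]
ft_force: [-5.1, 1.4, 3.5]
grip_width: 13.4
gripper_force: 40.3
```

Emit:
send_rows([
  [[0, 0, 0.01], [0, 0, 0], 0],
  [[0, 0, 0], [0, 0, 0], 0],
  [[0, 0, 0], [0, 0, 0], 0],
])

```text
t: 22.35
eef_pos: [473.9, -400.2, 66.4]
tool_rot: [-3.141, 0.001, 1.579]
ft_force: [-5.4, 3.2, 9.1]
grip_width: 13.2
gripper_force: 41.0
```

Emit:
send_rows([
  [[0, -0.005, -0.005], [0, 0, 0], 0.2],
  [[0, 0, 0], [0, 0, 0], 0.5],
  [[0, 0, 0], [0, 0, 0], 0.5],
  [[0, 0, 0], [0, 0, 0], 0.5],
  [[0, 0, 0], [0, 0, 0], 0.5],
  [[0, 0, -0.1], [0, 0, 0], 0.5],
  [[0, 0, -0.3], [0, 0, 0], 0.5],
  [[0, 0, -0.4], [0, 0, 0], 0.5],
  [[0, 0, -0.4], [0, 0, 0], 0.5],
  [[0, 0, 0], [0, 0, 0], 0.5],
])

```text
t: 23.35
eef_pos: [477.0, -402.6, 193.1]
tool_rot: [3.131, 0.01, 1.579]
ft_force: [-0.4, -0.2, 0.7]
grip_width: 42.7
gripper_force: 0.0
```

Emit:
send_rows([
  [[0.4, 0, 0], [0, 0, 0], 0.5],
  [[0.45, 0, 0], [0, 0, 0], 0.5],
  [[0.45, 0, 0], [0, 0, 0], 0.5],
  [[0.45, 0, 0], [0, 0, 0], 0.5],
  [[0.45, 0, 0], [0, 0, 0], 0.5],
  [[0, 0, 0], [0, 0, 0], 0.5],
  [[0, 0, 0], [0, 0, 0], 0.5],
  [[0, 0, 0], [0, 0, 0], 0.5],
])

```text
t: 24.15
eef_pos: [472.4, -180.6, 186.2]
tool_rot: [3.141, 0.001, 1.578]
ft_force: [-0.6, 0.7, 0.5]
grip_width: 42.5
gripper_force: 0.0
```

Run:
```python
from h import *
D=[];
for _ in range(6): p,d=r.camera('top');D.append(cloud(d))
W=np.median(D,0);s=r.state();print(s["t"],np.round(s["eef_pos"],1))
for n,(v0,v1,u0,u1,lo,hi) in dict(head=(220,245,370,412,75,110),fence=(208,224,352,425,40,54),thick=(234,256,214,239,78,100),thin=(234,256,265,291,78,100)).items():
    w=W[v0:v1,u0:u1].reshape(-1,3);k=w[(w[:,2]>lo)&(w[:,2]<hi)]
    if len(k)<9: print(n,"hidden");continue
    R=cv2.minAreaRect(k[:,:2].astype(np.float32));print(n,len(k),k.mean(0).round(1),np.round(R[0],1),np.round(R[1],1),R[2])
cv2.imwrite('pics/top6.png',cv2.resize(p[200:270,200:450],None,fx=3.2,fy=3.2,interpolation=cv2.INTER_CUBIC))
```

```text
24.45 [ 472.2 -180.1  185.7]
head 119 [ 475.5 -398.1   87.3] [ 475.1 -398.6] [57.8 13.9] 88.60641479492188
fence 378 [ 510.3 -398.3   45.5] [ 510.4 -399.3] [ 19.1 160. ] 0.5091820359230042
thick 146 [435.   56.8  87.7] [435.   56.8] [18.  58.3] 2.667893171310425
thin 23 [437.3 -59.1  87.8] [436.8 -60.4] [16.9  8.4] 88.50409698486328
```

View pics/top6.png

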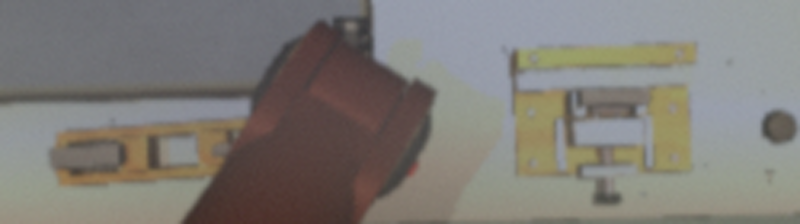

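The picture shows the mid spacer seated square in the jig at about (615,95), with the trim along the fence. The thick spacer still hangs at about (85,157). The part of the thin one not hidden by the arm is still at hang height, and the gripper is clear of everything. I'll hand the job in.

```bash
python3 -c "
from bench import r
print(r.finish_job())"
```

```text
the job is handed in; nothing more can be done
None
```

I handed the job in at about 24 s: the mid (14 mm) spacer is home on both posts, with the jaw pushing at about 3 N and no play in a wiggle test, and the thin and thick ones never left the rack; no verdict came back.

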